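# Sweep the loose red penetrators into the parts pan

## Robot

A 6-joint arm with a two-finger parallel gripper is mounted at the origin on the work surface. World frame = base frame: x ahead of the robot, y to its left, z up, the work surface at z = 0. Lengths are in m, angles in rad, forces in N, time in s.
With the tool pointing down it reaches from about 0.25 to 0.725 m from the base axis. Payload 4 kg.
Tool frame: the origin (TCP) lies on the centre line of the jaws, within the pads' length; the fingertips stand 22 mm ahead of it and the grasp point (between the pads) lies 3 mm ahead of it (bot.tip_reach is the distance from the TCP to the fingertips, in m); z points along the fingers, y is the line along which they close (so a half turn about z gives the same grasp; the last joint's range is limited). The gripper opens to 85 mm and grips with 20 to 120 N. Pads are 22 mm wide; open, the fingers measure 114 mm over their backs; the gripper's body (76 mm by 85 mm) begins 54 mm behind the grasp point. The pads swing forward as they close: fully open they stand 13 mm farther back than shut.
Start: joints at [-1.133, 0.241, 0.005, 1.335, 0, 1.571], TCP at [0.212, -0.453, 0.253] pointing down, gripper open.
Joint ranges: [-2.72, 2.72], [-1.05, 1.87], [-1.09, 1.28], [-1.99, 2.15], [-1.42, 1.44], [-3.14, 3.14]. Speed limits (rad/s): [2.79, 2.79, 3.14, 3.14, 3.14, 3.14].

## Interface

Orientations are given as a unit quaternion [x, y, z, w].
In Python, from workcell import bot gives the robot as it stands. The module is installed in compiled form; this text tells all that it offers.
- The arm moves only by the tool apply_moves, never from a script. Its argument "commands" is a list of rows, each a list of 4 numbers: the shift along the tool's x, y, z scaled (see below), then the turn about the tool's z scaled (see below). In form: [[tx, ty, tz, roll], ...]. A call has exactly 5 rows; each row shifts and turns the commanded pose from where the row before left it, along the tool's axes as they then stand; what a row does not reach is not made up. The controller multiplies each number of a shift by 20 mm and each number of a turn by 60 degrees. A row lasts 1/12 s, in which the tool goes at most 41.7 mm and 7.16 degrees, less where a joint would pass 70% of its speed; a pose out of reach is approached as far as the arm can. A call with a number of a shift or a turn outside -1 to 1 is refused whole. A call with a gripper value outside its range is refused whole. "claw" is the closure, from 0 (fully open) to 1 (shut), set as the call begins (left out, the last holds). The fingers move at their own pace and stop on an object; the grip force is fixed at half the most. Time passes only in rows, so rows that do not move let the fingers close, or fill a call up. It gives the time, the measured TCP pose, the force, the opening and the grip force at its end, in the units of the state.
- bot.get_obs(): the state, without advancing time (a new reading comes with each control period).
- bot.camera(name): name is "scene" or "top"; returns a dict with "image" (400x640x3 uint8, blue, green, red), "camera_matrix" (3x3 intrinsics, pixels), "R" (3x3) and "t" (3): a world point X has camera coordinates R X + t. Camera axes: x right, y down, z forward; pixel columns grow to the right and rows downward; lengths in m; the calibration is good to about 2 mm. A picture is of the moment at which its call begins. There is no depth.
- bot.job_done(): hands the job in; it is judged then, once.
The state is a dict: "clock": time; "joint_pos": joint angles; "joint_vel": joint speeds; "tau": joint torques, N m; "eef_pos": TCP position; "tool_rot": TCP orientation; "ft_force": force on the tool from outside, world axes, zero at the start; "ft_torque": the same for the moment, N m; "grip_width": finger opening in m; "grasp_force": force on a finger pad.
Only numpy, scipy, OpenCV 4.12 (cv2) and the standard library are available. Lean on these libraries where they do the work, as an engineer would, in place of code of your own. Each camera call takes 0.05 s, during which the arm holds its last target. There are 200 camera calls.

## Task

Clear the three loose red cable penetrators off the bench: with your fingertips, sweep them across the bench and in through the open mouth of the steel parts pan until each lies wholly inside, past the sloping lip. Push them along steadily, without pinching, lifting or flicking them. Leave the two black plugs and everything else on the bench where they are.

Things in the scene. Friction and masses are not known exactly. Their poses are not given: they have to be found in the camera images.
- pan: Steel hand scoop (parts pan) flat on the bench; it does not shift. Origin: underside, mid floor. -x points out of its open mouth, +x to the back wall and black handle, z up. Floor 1.5 mm thick, flat from x = -0.066 to 0.064. Side walls (inner faces y = -0.088, 0.088) rise from 14 mm high at the mouth to 30 mm at the back wall. Handle: 120 mm on behind, under 50 mm high
- pan_mouth (a point): Middle of the front edge of the pan's flat floor, 1.5 mm above the bench; same axes as the pan. In front of it a lip across the whole width slopes down to the bench over 14 mm (to -x). No wall closes the mouth, 176 mm wide
- red_1: The first of three alike red cable penetrators (smooth anodised aluminium, slides easily): 28 mm tall, mass about 38 g, standing on its hexagonal body (30 mm across flats, 35 mm across corners, 18 mm high); a 12 mm wide, 10 mm long threaded shank points up from it. Origin: centre of the underside; z up along the shank
- red_2: The second of three alike red cable penetrators (smooth anodised aluminium, slides easily): 28 mm tall, mass about 38 g, standing on its hexagonal body (30 mm across flats, 35 mm across corners, 18 mm high); a 12 mm wide, 10 mm long threaded shank points up from it. Origin: centre of the underside; z up along the shank
- red_3: The third of three alike red cable penetrators (smooth anodised aluminium, slides easily): 28 mm tall, mass about 38 g, standing on its hexagonal body (30 mm across flats, 35 mm across corners, 18 mm high); a 12 mm wide, 10 mm long threaded shank points up from it. Origin: centre of the underside; z up along the shank
- plug_1: The first of two black blanking plugs, to be left alone: 28 mm tall, mass about 38 g, standing on its hexagonal body (30 mm across flats, 35 mm across corners, 18 mm high); a 12 mm wide, 10 mm long threaded shank points up from it. Origin: centre of the underside; z up along the shank
- plug_2: The second of two black blanking plugs, to be left alone: 28 mm tall, mass about 38 g, standing on its hexagonal body (30 mm across flats, 35 mm across corners, 18 mm high); a 12 mm wide, 10 mm long threaded shank points up from it. Origin: centre of the underside; z up along the shank
- dome: Clear (milky-looking) dome on a round black flange, to be left alone: flange 90 mm wide and 14 mm high, 48 mm high overall. Origin: centre of the underside
- disc: Clear acrylic disc lying flat, to be left alone: 84 mm wide, 6 mm thick. Origin: centre of the underside
- screwdriver: Green-handled screwdriver lying along its own x axis, handle to -x, to be left alone: 190 mm long, handle 26 mm thick. Origin: middle of its length, on the bench
- soap: Clear pump bottle with black pump, to be left alone: 66 mm wide, 173 mm tall. Origin: centre of the underside

How it is judged:
At the end, for the whole second after the job is handed in: All three red penetrators lie at rest in the pan: centre of the body at least 8 mm behind the front edge of the flat floor, between the walls and less than 26 mm above the bench. The black plugs, dome, disc, screwdriver and pump bottle are within 20 mm of where they began (x of red_1 in the frame of pan between -0.058 and 0.066 m and y of red_1 in the frame of pan between -0.089 and 0.089 m and height (world z) of each of red_1, red_2, red_3 below 0.026 m and linear speed of each of red_1, red_2, red_3 below 0.02 m/s and x of red_2 in the frame of pan between -0.058 and 0.066 m and y of red_2 in the frame of pan between -0.089 and 0.089 m and x of red_3 in the frame of pan between -0.058 and 0.066 m and y of red_3 in the frame of pan between -0.089 and 0.089 m and distance of each of plug_1, plug_2, dome, disc, screwdriver, soap from where it was at the start of the episode below 0.02 m); the robot touches nothing.
It fails at once if a red penetrator is lifted more than 30 mm off the bench (height (world z) of any of red_1, red_2, red_3 above 0.03 m).
It fails at once if a red penetrator is pinched or pressed hard (over 15 N from the fingers) (contact force between the fingers and red_1 above 15 N or contact force between the fingers and red_2 above 15 N or contact force between the fingers and red_3 above 15 N).
It fails at once if a red penetrator is flicked (faster than 0.8 m/s) (linear speed of any of red_1, red_2, red_3 above 0.8 m/s).
It fails at once if a black plug, the dome, disc, screwdriver or pump bottle is moved more than 20 mm (distance of any of plug_1, plug_2, dome, disc, screwdriver, soap from where it was at the start of the episode above 0.02 m).
It also fails if it takes over 72 s, if anything falls off the work surface, if the arm or the gripper's body presses on something with over 40 N, if the wrist force passes 120 N, or if a joint passes its speed limit or range.

## Working session

There is one attempt and no reset: what is moved stays moved. The work goes in short steps, Python scripts to look and compute and a tool call to move; the robot and the scene stay as the last step left them, time stands still between calls to the robot, and variables do not carry over. Pictures are saved under pics/ and viewed, at most 11 in all, crops included, and the job is handed in when it is done.

Besides the shell and the picture viewer there is one more tool, called after "Emit:" by a JSON object that holds its "api" and its "payload". apply_moves: Moves the arm, as the interface text tells. Shifts and turns lie within -1 to 1; 1 stands for 20 mm of shift or 60 degrees of turn. Its arguments: {"type":"object","properties":{"commands":{"type":"array","items":{"type":"array","items":{"type":"number","minimum":-1,"maximum":1}}},"claw":{"type":"number"}},"required":["commands"]}

```bash
mkdir -p pics; cat > h.py <<'E'
import numpy as np, cv2
from workcell import bot
def px2w(c,u,v,z):
    d=c["R"].T@np.linalg.solve(c["camera_matrix"],[u,v,1.]); o=-c["R"].T@c["t"]
    return o+d*(z-o[2])/d[2]
def w2px(c,X):
    p=c["camera_matrix"]@(c["R"]@np.asarray(X,float)+c["t"]); return p[:2]/p[2]
E
python3 - <<'E'
from h import *
for n in("top","scene"):
    c=bot.camera(n); cv2.imwrite(f"pics/{n}0.png",c["image"])
    print(n,c["camera_matrix"].round(1).tolist(),(-c["R"].T@c["t"]).round(3),c["R"].round(2).tolist())
o=bot.get_obs();print({k:np.round(o[k],3) for k in o})
print(bot.tip_reach)
E
```

```text
top [[439.1, 0.0, 316.9], [0.0, 439.1, 195.8], [0.0, 0.0, 1.0]] [0.392 0.01  1.291] [[0.0, -1.0, 0.0], [-0.99, -0.0, -0.17], [0.17, 0.0, -0.99]]
scene [[409.5, 0.0, 321.2], [0.0, 409.5, 198.6], [0.0, 0.0, 1.0]] [1.129 0.424 0.701] [[-0.63, 0.78, 0.0], [0.55, 0.45, -0.7], [-0.55, -0.44, -0.71]]
{'clock': np.float64(0.1), 'joint_pos': array([-1.133,  0.241,  0.004,  1.335,  0.   ,  1.571]), 'joint_vel': array([ 0.   , -0.003,  0.004, -0.001,  0.001, -0.   ]), 'tau': array([-0.0000e+00, -3.7314e+01,  2.5301e+01,  1.1000e-02, -0.0000e+00,
        0.0000e+00]), 'eef_pos': array([ 0.212, -0.452,  0.252]), 'tool_rot': array([ 0.976,  0.217, -0.   , -0.001]), 'ft_force': array([ 0.045,  0.089, -0.165]), 'ft_torque': array([-0.053, -0.004,  0.041]), 'grasp_force': np.float64(0.0), 'grip_width': np.float64(0.086)}
0.022
```

View pics/top0.png

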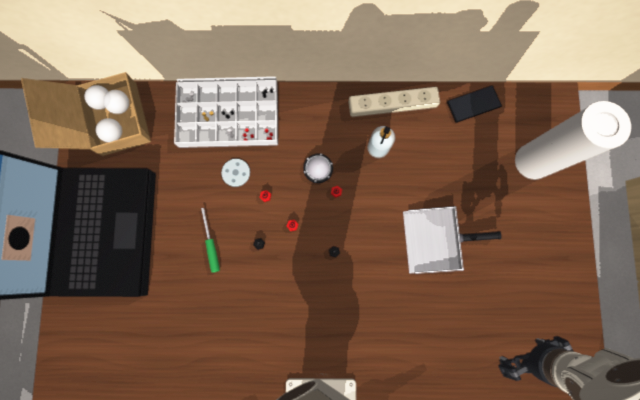

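View pics/scene0.png

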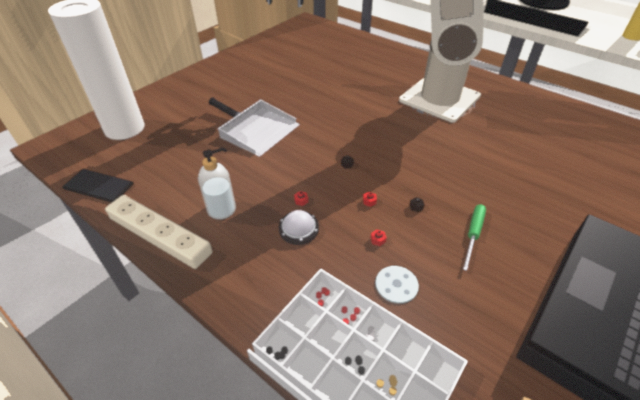

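The top view shows the reds near (265,196), (292,226) and (336,191), and the plugs near (259,244) and (334,252). The pan spans about (404..463, 207..273) with its mouth to the left. The dome is at (318,168), the disc at (236,172) and the soap at (381,142).

```bash
cat >> h.py <<'E'
def reds(c):
    im=c["image"].astype(int); b,g,r=im[...,0],im[...,1],im[...,2]
    m=((r>80)&(r>2.6*g)&(r>2.2*b)).astype(np.uint8); m[:150]=0
    n,l,s,ce=cv2.connectedComponentsWithStats(m)
    return [(s[i,4],ce[i].round(1).tolist(),px2w(c,*ce[i],0.013)[:2].round(3).tolist()) for i in range(1,n) if s[i,4]>8]
E
python3 - <<'E'
from h import *
c=bot.camera("top"); print(*reds(c),sep="\n")
for n,u,v,z in [("plug",259,244,.013),("plug",334,252,.013),("dome",318,168,.014),("soap",381,142,.08),("disc",236,172,.006),
 ("panFL",404,210,.014),("panNL",410,273,.014),("panFR",457,207,.03),("panNR",463,270,.03),("h0",463,238,.03),("h1",500,236,.04)]:
    print(n,px2w(c,u,v,z).round(3))
im=c["image"][140:290,220:510]
cv2.imwrite("pics/z.png",cv2.resize(im,None,fx=2.7,fy=2.7,interpolation=cv2.INTER_CUBIC))
E
```

```text
(np.int32(108), [336.0, 191.2], [0.622, -0.045])
(np.int32(113), [264.8, 195.5], [0.608, 0.165])
(np.int32(111), [291.9, 224.9], [0.521, 0.084])
plug [0.465 0.178 0.013]
plug [ 0.443 -0.039  0.013]
dome [0.692 0.008 0.014]
soap [ 0.753 -0.171  0.08 ]
disc [0.68  0.254 0.006]
panFL [ 0.566 -0.244  0.014]
panNL [ 0.384 -0.256  0.014]
panFR [ 0.574 -0.395  0.03 ]
panNR [ 0.394 -0.403  0.03 ]
h0 [ 0.484 -0.408  0.03 ]
h1 [ 0.489 -0.51   0.04 ]
```

View pics/z.png

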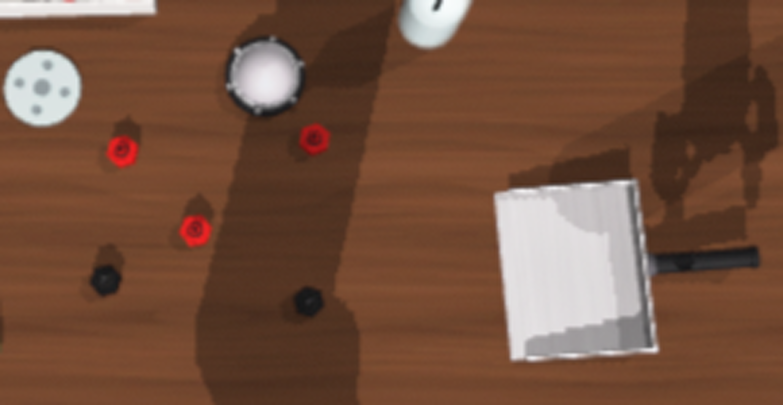

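Emit:
{"api": "apply_moves", "payload": {"commands": [[0,0,0,-0.11],[0,0,0,-0.11],[0,0,0,-0.11],[0,0,0,-0.11],[0,0,0,-0.11]], "claw": 0.76}}

```text
clock: 0.57
eef_pos: [0.2119, -0.4526, 0.2529]
tool_rot: [0.873, 0.488, 0.0, -0.0]
ft_force: [-0.3, 0.1, 0.1]
grip_width: 0.0258
grasp_force: 0.0
```

Emit:
{"api": "apply_moves", "payload": {"commands": [[0,0,0,-0.11],[0,0,0,-0.11],[0,0,0,-0.11],[0,0,0,-0.11],[0,0,0,-0.1]]}}

```text
clock: 0.98
eef_pos: [0.2119, -0.4526, 0.2529]
tool_rot: [0.702, 0.712, 0.0, -0.0]
ft_force: [-0.1, -0.2, -0.3]
grip_width: 0.0208
grasp_force: 0.0
```

Emit:
{"api": "apply_moves", "payload": {"commands": [[1,0.6,0,0],[1,0.6,0,0],[1,0.6,0,0],[1,0.6,0,0],[1,0.6,0,0]]}}

```text
clock: 1.4
eef_pos: [0.2713, -0.3512, 0.253]
tool_rot: [0.704, 0.71, 0.0, -0.0]
ft_force: [0.2, -0.5, 1.4]
grip_width: 0.0207
grasp_force: 0.0
```

Emit:
{"api": "apply_moves", "payload": {"commands": [[0.96,0.5,0,0],[0.96,0.5,0,0],[0.96,0.5,0,0],[0.96,0.5,0,0],[0.96,0.5,0,0]]}}

```text
clock: 1.82
eef_pos: [0.3204, -0.2548, 0.2531]
tool_rot: [0.704, 0.71, -0.0, -0.0]
ft_force: [0.1, -0.1, -0.4]
grip_width: 0.0206
grasp_force: 0.0
```

Emit:
{"api": "apply_moves", "payload": {"commands": [[0.96,0.5,0,0],[0.96,0.5,0,0],[0.96,0.5,0,0],[0.96,0.5,0,0],[0.96,0.5,0,0]]}}

```text
clock: 2.23
eef_pos: [0.3696, -0.1584, 0.2531]
tool_rot: [0.704, 0.71, -0.0, -0.0]
ft_force: [-0.2, -0.3, 0.5]
grip_width: 0.0201
grasp_force: 0.0
```

Emit:
{"api": "apply_moves", "payload": {"commands": [[0.96,0.5,0,0],[0.96,0.5,0,0],[0.96,0.5,0,0],[0.96,0.5,0,0],[0.96,0.5,0,0]]}}

```text
clock: 2.65
eef_pos: [0.4188, -0.062, 0.2531]
tool_rot: [0.704, 0.71, -0.0, -0.0]
ft_force: [0.3, -0.4, -0.5]
grip_width: 0.0207
grasp_force: 0.0
```

Emit:
{"api": "apply_moves", "payload": {"commands": [[0.96,0.5,0,0],[0.96,0.5,0,0],[0.96,0.5,0,0],[0.96,0.5,0,0],[0.96,0.5,0,0]]}}

```text
clock: 3.07
eef_pos: [0.468, 0.0344, 0.253]
tool_rot: [0.704, 0.71, -0.0, -0.0]
ft_force: [0.2, -0.4, 0.1]
grip_width: 0.0203
grasp_force: 0.0
```

Emit:
{"api": "apply_moves", "payload": {"commands": [[0.96,0.5,0,0],[0.96,0.5,0,0],[0.96,0.5,0,0],[0.96,0.5,0,0],[0.96,0.5,0,0]]}}

```text
clock: 3.48
eef_pos: [0.5172, 0.1307, 0.2529]
tool_rot: [0.704, 0.71, -0.0, -0.0]
ft_force: [0.3, 0.5, 0.0]
grip_width: 0.0204
grasp_force: 0.0
```

Emit:
{"api": "apply_moves", "payload": {"commands": [[0,0,1,0],[0,0,1,0],[0,0,1,0],[0,0,1,0],[0,0,1,0]]}}

```text
clock: 3.9
eef_pos: [0.5167, 0.1298, 0.152]
tool_rot: [0.704, 0.71, -0.0, -0.0]
ft_force: [0.2, 0.2, 0.0]
grip_width: 0.0202
grasp_force: 0.0
```

```bash
python3 - <<'E'
from h import *
c=bot.camera("top"); print(*reds(c),sep="\n"); print(bot.tip_reach,bot.get_obs()["eef_pos"])
im=c["image"][140:290,220:510]
cv2.imwrite("pics/a.png",cv2.resize(im,None,fx=2.7,fy=2.7,interpolation=cv2.INTER_CUBIC))
c=bot.camera("scene")
cv2.imwrite("pics/s.png",cv2.resize(c["image"][100:280,200:500],None,fx=2.6,fy=2.6,interpolation=cv2.INTER_CUBIC))
E
```

```text
(np.int32(111), [335.9, 191.2], [0.622, -0.045])
(np.int32(108), [291.9, 224.9], [0.521, 0.084])
0.022 [0.51418937 0.12912829 0.14778578]
```

View pics/s.png

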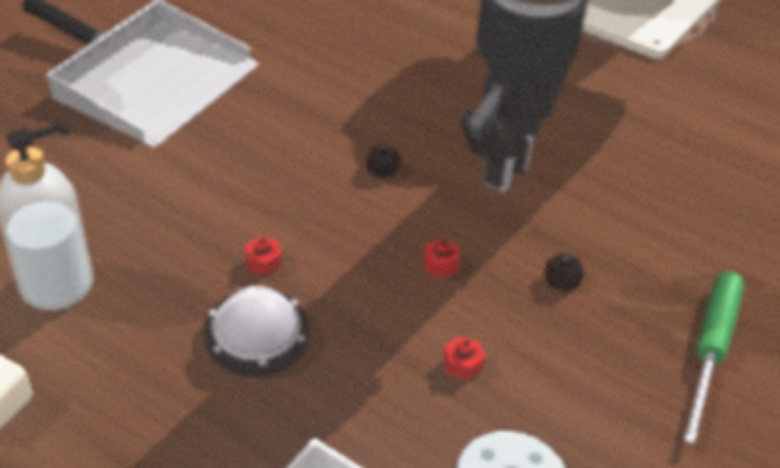

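The scene view shows the gripper over the bench beside the middle red (442,257). The dome, the plugs and the other two reds haven't moved.

Emit:
{"api": "apply_moves", "payload": {"commands": [[0,0.1,1,0],[0,0.1,1,0],[0,0,1,0],[0,0,1,0],[0,0,1,0]]}}

```text
clock: 4.42
eef_pos: [0.5221, 0.13, 0.0538]
tool_rot: [0.704, 0.71, 0.001, 0.001]
ft_force: [0.6, 0.3, -0.4]
grip_width: 0.0204
grasp_force: 0.0
```

Emit:
{"api": "apply_moves", "payload": {"commands": [[0,0,0.4,0],[0,0,0.4,0],[0,0,0,0],[0,0,0,0],[0,0,0,0]]}}

```text
clock: 4.83
eef_pos: [0.5221, 0.13, 0.0386]
tool_rot: [0.704, 0.71, 0.001, 0.001]
ft_force: [1.3, 0.7, 0.4]
grip_width: 0.0208
grasp_force: 0.0
```

Emit:
{"api": "apply_moves", "payload": {"commands": [[0,0,0.4,0],[0,0,0.12,0],[-0.3,0,0,0],[-0.3,0,0,0],[-0.3,0,0,0]]}}

```text
clock: 5.25
eef_pos: [0.5211, 0.1111, 0.0269]
tool_rot: [0.704, 0.71, -0.0, 0.0]
ft_force: [-0.4, -0.6, 0.5]
grip_width: 0.0206
grasp_force: 0.0
```

Emit:
{"api": "apply_moves", "payload": {"commands": [[-0.4,0,0,0],[-0.5,0,0,0],[-0.5,-0.05,0,0],[-0.5,-0.05,0,0],[-0.5,-0.05,0,0]]}}

```text
clock: 5.67
eef_pos: [0.5185, 0.0625, 0.027]
tool_rot: [0.704, 0.71, 0.0, 0.0]
ft_force: [0.5, 0.1, 0.7]
grip_width: 0.0205
grasp_force: 0.1
```

```bash
python3 - <<'E'
from h import *
c=bot.camera("scene"); im=c["image"]; o=bot.get_obs(); print(o["eef_pos"],o["ft_force"])
for s in reds(c): print(s)
cv2.imwrite("pics/s2.png",cv2.resize(im[100:280,200:500],None,fx=2.6,fy=2.6,interpolation=cv2.INTER_CUBIC))
E
```

```text
[0.51810397 0.06081597 0.02688682] [-0.41185915 -1.65777073  0.6310694 ]
(np.int32(32), [352.7, 192.6], [0.533, 0.044])
(np.int32(116), [300.8, 197.9], [0.625, -0.041])
(np.int32(144), [378.0, 236.9], [0.61, 0.167])
```

View pics/s2.png

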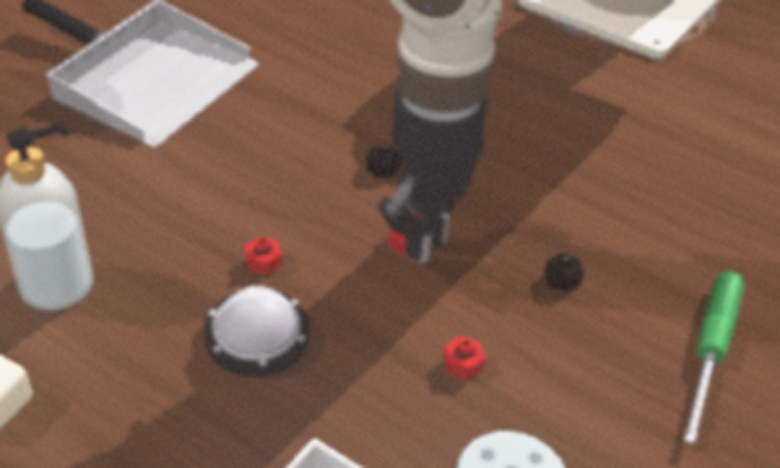

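The scene view shows the red at about (398,242), nested ahead of the fingers. It slides along with them and nothing else has been disturbed.

Emit:
{"api": "apply_moves", "payload": {"commands": [[-0.5,-0.05,0,0],[-0.5,-0.05,0,0],[-0.5,-0.05,0,0],[-0.5,-0.05,0,0],[-0.5,-0.05,0,0]]}}

```text
clock: 6.13
eef_pos: [0.5139, 0.0127, 0.0269]
tool_rot: [0.704, 0.71, -0.0, -0.0]
ft_force: [-0.8, 0.5, 0.3]
grip_width: 0.0204
grasp_force: 0.1
```

Emit:
{"api": "apply_moves", "payload": {"commands": [[-0.5,-0.03,0,0],[-0.5,-0.03,0,0],[-0.5,-0.03,0,0],[-0.5,-0.03,0,0],[-0.5,-0.03,0,0]]}}

```text
clock: 6.55
eef_pos: [0.5114, -0.0373, 0.0269]
tool_rot: [0.704, 0.71, 0.0, 0.0]
ft_force: [-1.0, 0.3, 0.4]
grip_width: 0.0205
grasp_force: 0.1
```

Emit:
{"api": "apply_moves", "payload": {"commands": [[-0.5,0,0,0],[-0.5,0,0,0],[-0.5,0,0,0],[-0.5,0,0,0.02],[-0.5,0,0,0.02]]}}

```text
clock: 6.97
eef_pos: [0.5117, -0.0873, 0.0269]
tool_rot: [0.72, 0.694, 0.0, 0.0]
ft_force: [0.2, 0.4, 0.1]
grip_width: 0.0205
grasp_force: 0.1
```

Emit:
{"api": "apply_moves", "payload": {"commands": [[-0.5,0,0,0.04],[-0.5,0,0,0.04],[-0.5,0,0,0.04],[-0.5,0,0,0.04],[-0.5,0,0,0.04]]}}

```text
clock: 7.38
eef_pos: [0.5057, -0.1368, 0.0269]
tool_rot: [0.789, 0.615, 0.0, 0.0]
ft_force: [-0.4, -0.6, 0.5]
grip_width: 0.0206
grasp_force: 0.1
```

```bash
python3 - <<'E'
from h import *
for n in("top","scene"):
    c=bot.camera(n); print(n,*reds(c))
print(bot.get_obs()["eef_pos"])
E
```

```text
top (np.int32(112), [336.0, 191.2], [0.622, -0.045]) (np.int32(113), [264.8, 195.5], [0.608, 0.165])
scene (np.int32(120), [300.9, 197.9], [0.625, -0.041]) (np.int32(144), [378.0, 237.0], [0.61, 0.167])
[ 0.50543323 -0.13744168  0.02687754]
```

Emit:
{"api": "apply_moves", "payload": {"commands": [[-0.5,0,0,0],[-0.5,0,0,0],[-0.5,0,0,0],[-0.5,0,0,0],[-0.5,0,0,0]]}}

```text
clock: 7.9
eef_pos: [0.4935, -0.1854, 0.0269]
tool_rot: [0.788, 0.616, -0.0, -0.0]
ft_force: [0.5, -1.0, -0.0]
grip_width: 0.0207
grasp_force: 0.1
```

Emit:
{"api": "apply_moves", "payload": {"commands": [[-0.4,0,0,0],[-0.4,0,0,0],[-0.4,0,0,0],[-0.4,0,0,0],[-0.4,0,0,0]]}}

```text
clock: 8.32
eef_pos: [0.484, -0.2239, 0.0269]
tool_rot: [0.788, 0.616, 0.0, -0.0]
ft_force: [0.1, 0.1, 0.4]
grip_width: 0.0203
grasp_force: 0.2
```

Emit:
{"api": "apply_moves", "payload": {"commands": [[-0.4,0,0,0],[-0.4,0,0,0],[-0.4,0,0,0],[-0.4,0,0,0],[-0.4,0,0,0]]}}

```text
clock: 8.73
eef_pos: [0.4744, -0.2628, 0.0269]
tool_rot: [0.788, 0.616, -0.0, -0.0]
ft_force: [-0.1, 0.2, -0.5]
grip_width: 0.0205
grasp_force: 0.1
```

```bash
python3 - <<'E'
from h import *
for n in("top","scene"):
    c=bot.camera(n); print(n,*reds(c))
    if n=="scene": cv2.imwrite("pics/s3.png",cv2.resize(c["image"][60:240,160:460],None,fx=2.6,fy=2.6,interpolation=cv2.INTER_CUBIC))
print(bot.get_obs()["eef_pos"])
E
```

```text
top (np.int32(110), [336.0, 191.2], [0.622, -0.045]) (np.int32(113), [264.8, 195.5], [0.608, 0.165])
scene (np.int32(109), [300.3, 198.5], [0.627, -0.041]) (np.int32(141), [378.0, 236.8], [0.61, 0.166])
[ 0.47436376 -0.26342542  0.02693419]
```

View pics/s3.png

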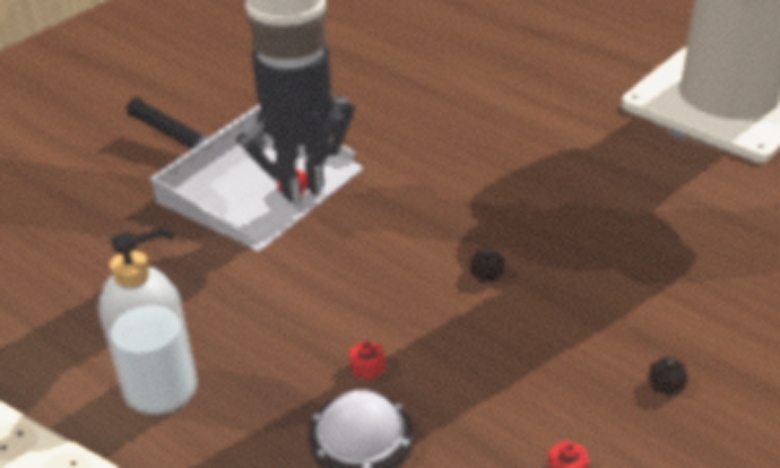

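The scene view shows the red at (293,182), inside the pan mouth ahead of the fingers.

Emit:
{"api": "apply_moves", "payload": {"commands": [[-0.4,-0.08,0,0],[-0.4,-0.08,0,0],[-0.4,-0.08,0,0],[-0.4,-0.08,0,0],[-0.4,-0.08,0,0]]}}

```text
clock: 9.25
eef_pos: [0.4567, -0.2997, 0.0269]
tool_rot: [0.788, 0.616, -0.0, -0.0]
ft_force: [0.1, 0.3, -0.4]
grip_width: 0.0201
grasp_force: 0.1
```

Emit:
{"api": "apply_moves", "payload": {"commands": [[-0.4,0,0,0],[-0.3,0,0,0],[-0.2,0,0,0],[-0.1,0,0,0],[0,0,0,0]]}}

```text
clock: 9.67
eef_pos: [0.4524, -0.3189, 0.0269]
tool_rot: [0.788, 0.616, 0.0, 0.0]
ft_force: [0.5, -0.4, -0.2]
grip_width: 0.0202
grasp_force: 0.0
```

Emit:
{"api": "apply_moves", "payload": {"commands": [[0.3,0,0,0],[0.5,0,0,0],[0.5,0,-0.4,0],[0.2,0,-1,0],[0,0,-1,0]]}}

```text
clock: 10.08
eef_pos: [0.4591, -0.2862, 0.0749]
tool_rot: [0.787, 0.617, -0.0, -0.002]
ft_force: [1.9, 0.3, 1.1]
grip_width: 0.0207
grasp_force: 0.0
```

Emit:
{"api": "apply_moves", "payload": {"commands": [[0.5,0.5,-1,0],[1,0.5,-0.5,0],[1,0.5,0,0],[1,0.5,0,0],[1,0.5,0,0]]}}

```text
clock: 10.5
eef_pos: [0.5307, -0.2117, 0.1061]
tool_rot: [0.787, 0.617, 0.0, 0.0]
ft_force: [-0.2, 0.5, -0.0]
grip_width: 0.0205
grasp_force: 0.0
```

```bash
python3 - <<'E'
from h import *
c=bot.camera("top"); print(*reds(c))
o=bot.get_obs();print(o["eef_pos"],o["tool_rot"])
E
```

```text
(np.int32(111), [335.9, 191.2], [0.622, -0.045]) (np.int32(113), [264.8, 195.5], [0.608, 0.165])
[ 0.5334624  -0.20850468  0.10603575] [7.85846295e-01 6.18418173e-01 2.11632294e-03 2.92325946e-04]
```

Emit:
{"api": "apply_moves", "payload": {"commands": [[0.85,-0.03,0,0],[0.85,-0.03,0,0],[0.85,-0.03,0,0],[0.85,-0.03,0,0],[0.85,-0.03,0,0]]}}

```text
clock: 10.97
eef_pos: [0.5472, -0.1284, 0.1055]
tool_rot: [0.787, 0.617, 0.0, -0.0]
ft_force: [-0.4, -0.2, 0.5]
grip_width: 0.0206
grasp_force: 0.0
```

Emit:
{"api": "apply_moves", "payload": {"commands": [[0.85,-0.03,0,0],[0.85,-0.03,0,0],[0.85,-0.03,0,0],[0.85,-0.03,0,0],[0.85,-0.03,0,0]]}}

```text
clock: 11.38
eef_pos: [0.5645, -0.0452, 0.1055]
tool_rot: [0.787, 0.617, 0.0, -0.0]
ft_force: [0.1, -0.2, 0.1]
grip_width: 0.0205
grasp_force: 0.0
```

Emit:
{"api": "apply_moves", "payload": {"commands": [[0.85,-0.03,0,0],[0.85,-0.03,0,0],[0.85,-0.03,0,0],[0.85,-0.03,0,0],[0.85,-0.03,0,0]]}}

```text
clock: 11.8
eef_pos: [0.5818, 0.038, 0.1055]
tool_rot: [0.787, 0.617, 0.0, -0.0]
ft_force: [-0.1, 0.0, -0.2]
grip_width: 0.0209
grasp_force: 0.0
```

Emit:
{"api": "apply_moves", "payload": {"commands": [[0.85,-0.03,0,0],[0.85,-0.03,0,0],[0.85,-0.03,0,0],[0.85,-0.03,0,0],[0.85,-0.03,0,0]]}}

```text
clock: 12.22
eef_pos: [0.5992, 0.1212, 0.1055]
tool_rot: [0.787, 0.617, -0.0, -0.0]
ft_force: [-0.4, -0.4, -0.3]
grip_width: 0.0205
grasp_force: 0.0
```

Emit:
{"api": "apply_moves", "payload": {"commands": [[0.85,-0.03,0,0],[0.85,-0.03,0,0],[0.85,-0.03,0,0],[0.85,-0.03,0,0],[0.85,-0.03,0,0]]}}

```text
clock: 12.63
eef_pos: [0.6169, 0.2042, 0.1053]
tool_rot: [0.787, 0.617, -0.0, -0.0]
ft_force: [0.1, -0.6, 0.4]
grip_width: 0.0203
grasp_force: 0.0
```

```bash
python3 - <<'E'
from h import *
c=bot.camera("top"); print(*reds(c))
o=bot.get_obs();print(o["eef_pos"],o["tool_rot"])
c=bot.camera("scene"); print(*reds(c))
E
```

```text
(np.int32(111), [335.9, 191.2], [0.622, -0.045]) (np.int32(113), [264.8, 195.5], [0.608, 0.165]) (np.int32(88), [438.8, 251.5], [0.446, -0.342])
[0.6174976 0.2077159 0.105287 ] [ 7.86239028e-01  6.17920616e-01  1.32331743e-03 -7.42969051e-04]
(np.int32(117), [300.8, 197.8], [0.624, -0.042]) (np.int32(141), [378.0, 236.9], [0.61, 0.167]) (np.int32(9), [320.1, 302.7], [0.814, 0.169])
```

Emit:
{"api": "apply_moves", "payload": {"commands": [[0,0,1,0],[0,0,1,0],[0,0,1,0],[0,0,0.6,0],[0,0,0.3,0]]}}

```text
clock: 13.15
eef_pos: [0.6156, 0.2017, 0.0247]
tool_rot: [0.788, 0.616, -0.002, -0.001]
ft_force: [-0.8, 0.5, -0.1]
grip_width: 0.0203
grasp_force: 0.0
```

Emit:
{"api": "apply_moves", "payload": {"commands": [[-0.2,0,0,0],[-0.3,0,0,0],[-0.3,0,0,0],[-0.4,0,0,0],[-0.5,0,0,0]]}}

```text
clock: 13.57
eef_pos: [0.6099, 0.1687, 0.0282]
tool_rot: [0.788, 0.616, 0.001, 0.0]
ft_force: [-0.0, 1.6, 1.3]
grip_width: 0.0204
grasp_force: 0.2
```

Emit:
{"api": "apply_moves", "payload": {"commands": [[-0.6,0,0,0],[-0.6,0,0,0],[-0.6,0,0,0],[-0.6,0,0,0],[-0.6,0,0,0]]}}

```text
clock: 13.98
eef_pos: [0.5945, 0.1095, 0.0271]
tool_rot: [0.788, 0.616, 0.0, 0.0]
ft_force: [0.2, 0.6, 1.0]
grip_width: 0.0207
grasp_force: 0.5
```

Emit:
{"api": "apply_moves", "payload": {"commands": [[-0.6,0,0,0],[-0.6,0,0,0],[-0.6,0,0,0],[-0.6,0,0,0],[-0.6,0,0,0]]}}

```text
clock: 14.4
eef_pos: [0.5801, 0.0516, 0.0269]
tool_rot: [0.788, 0.616, 0.0, -0.0]
ft_force: [0.4, 1.2, 0.6]
grip_width: 0.0204
grasp_force: 0.5
```

```bash
python3 - <<'E'
from h import *
c=bot.camera("top"); print(*reds(c))
o=bot.get_obs();print(o["eef_pos"],o["tool_rot"])
c=bot.camera("scene"); print(*reds(c))
E
```

```text
(np.int32(110), [336.0, 191.3], [0.622, -0.045]) (np.int32(89), [438.8, 251.4], [0.446, -0.342])
[0.57925464 0.04937016 0.02671282] [ 7.88271931e-01  6.15325932e-01 -1.11524161e-03  3.42125443e-04]
(np.int32(118), [300.9, 197.7], [0.624, -0.042])
```

Emit:
{"api": "apply_moves", "payload": {"commands": [[-0.6,0,0,0],[-0.6,0,0,0],[-0.6,0,0,0],[-0.6,0,0,0],[-0.6,0,0,0]]}}

```text
clock: 14.92
eef_pos: [0.5655, -0.0067, 0.0269]
tool_rot: [0.788, 0.616, -0.0, -0.0]
ft_force: [-0.0, -0.0, -0.5]
grip_width: 0.0209
grasp_force: 0.2
```

Emit:
{"api": "apply_moves", "payload": {"commands": [[-0.6,0,0,0],[-0.6,0,0,0],[-0.6,0,0,0],[-0.6,0,0,0],[-0.6,0,0,0]]}}

```text
clock: 15.33
eef_pos: [0.5511, -0.065, 0.0269]
tool_rot: [0.788, 0.616, -0.0, -0.0]
ft_force: [-0.7, 0.0, -0.4]
grip_width: 0.0203
grasp_force: 0.1
```

Emit:
{"api": "apply_moves", "payload": {"commands": [[-0.6,0,0,0],[-0.6,0,0,0],[-0.6,0,0,0],[-0.6,0,0,0],[-0.6,0,0,0]]}}

```text
clock: 15.75
eef_pos: [0.5368, -0.1232, 0.0269]
tool_rot: [0.788, 0.616, -0.0, -0.0]
ft_force: [-1.2, -0.1, 0.4]
grip_width: 0.0208
grasp_force: 0.1
```

Emit:
{"api": "apply_moves", "payload": {"commands": [[-0.5,0,0,0],[-0.5,0,0,0],[-0.5,0,0,0],[-0.5,0,0,0],[-0.5,0,0,0]]}}

```text
clock: 16.17
eef_pos: [0.5249, -0.1714, 0.0269]
tool_rot: [0.788, 0.616, 0.0, 0.0]
ft_force: [0.4, -0.0, -0.9]
grip_width: 0.0205
grasp_force: 0.1
```

```bash
python3 - <<'E'
from h import *
c=bot.camera("top"); print(*reds(c))
o=bot.get_obs();print(o["eef_pos"],o["tool_rot"])
c=bot.camera("scene"); print(*reds(c))
cv2.imwrite("pics/s4.png",cv2.resize(c["image"][60:240,160:460],None,fx=2.6,fy=2.6,interpolation=cv2.INTER_CUBIC))
E
```

```text
(np.int32(110), [336.0, 191.2], [0.622, -0.045]) (np.int32(89), [438.8, 251.4], [0.446, -0.342])
[ 0.5244789  -0.17308199  0.02691651] [ 7.88105952e-01  6.15539189e-01 -5.32901133e-04  4.80765733e-04]
(np.int32(125), [300.8, 197.9], [0.625, -0.041])
```

View pics/s4.png

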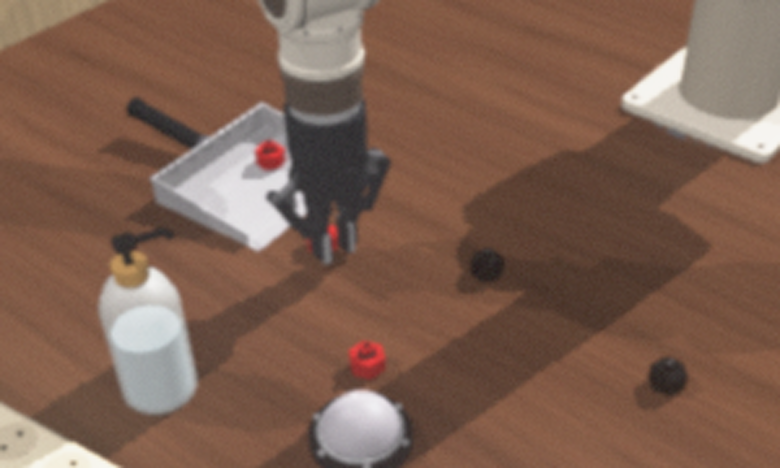

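The scene view shows the second red at (327,238), still ahead of the fingers at the pan mouth. The first lies in the pan at (270,155).

Emit:
{"api": "apply_moves", "payload": {"commands": [[-0.4,0,0,0],[-0.4,0,0,0],[-0.4,0,0,0],[-0.4,0,0,0],[-0.4,0,0,0]]}}

```text
clock: 16.68
eef_pos: [0.5153, -0.21, 0.0269]
tool_rot: [0.788, 0.616, -0.0, -0.0]
ft_force: [-0.1, 0.9, 0.3]
grip_width: 0.0206
grasp_force: 0.3
```

Emit:
{"api": "apply_moves", "payload": {"commands": [[-0.4,-0.05,0,0],[-0.4,-0.05,0,0],[-0.4,-0.05,0,0],[-0.4,-0.05,0,0],[-0.4,-0.05,0,0]]}}

```text
clock: 17.1
eef_pos: [0.5007, -0.2477, 0.0269]
tool_rot: [0.788, 0.616, 0.0, 0.0]
ft_force: [0.2, -0.4, 0.2]
grip_width: 0.0202
grasp_force: 0.4
```

Emit:
{"api": "apply_moves", "payload": {"commands": [[-0.4,0,0,0],[-0.4,0,0,0],[-0.3,0,0,0],[-0.2,0,0,0],[-0.1,0,0,0]]}}

```text
clock: 17.52
eef_pos: [0.4941, -0.2748, 0.0269]
tool_rot: [0.788, 0.616, 0.0, 0.0]
ft_force: [0.3, 0.6, 1.4]
grip_width: 0.0205
grasp_force: 0.4
```

Emit:
{"api": "apply_moves", "payload": {"commands": [[0.3,0,0,0],[0.5,0,0,0],[0.5,0,-0.4,0],[0.2,0,-1,0],[0,0,-1,0]]}}

```text
clock: 17.93
eef_pos: [0.5009, -0.242, 0.0748]
tool_rot: [0.787, 0.617, -0.0, -0.002]
ft_force: [-0.2, 0.2, 0.3]
grip_width: 0.0203
grasp_force: 0.0
```

Emit:
{"api": "apply_moves", "payload": {"commands": [[0.5,0.3,-1,0],[1,0.3,-0.5,0],[1,0.3,0,0],[1,0.3,0,0],[1,0.3,0,0]]}}

```text
clock: 18.35
eef_pos: [0.553, -0.1625, 0.1061]
tool_rot: [0.787, 0.617, 0.0, 0.0]
ft_force: [0.0, 0.0, 0.2]
grip_width: 0.0203
grasp_force: 0.0
```

```bash
python3 - <<'E'
from h import *
c=bot.camera("top"); print(*reds(c))
o=bot.get_obs();print(o["eef_pos"],o["tool_rot"])
c=bot.camera("scene"); print(*reds(c))
E
```

```text
(np.int32(111), [335.9, 191.2], [0.622, -0.045]) (np.int32(63), [440.2, 251.6], [0.446, -0.345])
[ 0.55499027 -0.15909666  0.10597502] [ 7.85848961e-01  6.18415441e-01  1.93576781e-03 -7.88704509e-05]
(np.int32(125), [300.9, 197.9], [0.625, -0.041])
```

Emit:
{"api": "apply_moves", "payload": {"commands": [[0,0,0,-0.074],[0,0,0,-0.074],[0,0,0,-0.074],[0,0,0,-0.074],[0,0,0,-0.074]]}}

```text
clock: 18.87
eef_pos: [0.5518, -0.1642, 0.1052]
tool_rot: [0.652, 0.758, -0.0, -0.0]
ft_force: [-0.5, 0.4, -0.6]
grip_width: 0.02
grasp_force: 0.0
```

Emit:
{"api": "apply_moves", "payload": {"commands": [[0.7,0.41,0,0],[0.7,0.41,0,0],[0.7,0.41,0,0],[0.7,0.41,0,0],[0.7,0.41,0,0]]}}

```text
clock: 19.28
eef_pos: [0.5825, -0.0886, 0.1053]
tool_rot: [0.654, 0.756, -0.0, -0.0]
ft_force: [-0.1, 0.1, 0.7]
grip_width: 0.0205
grasp_force: 0.0
```

Emit:
{"api": "apply_moves", "payload": {"commands": [[0.7,0.41,0,0],[0.7,0.41,0,0],[0.7,0.41,0,0],[0.7,0.41,0,0],[0.7,0.41,0,0]]}}

```text
clock: 19.7
eef_pos: [0.613, -0.0133, 0.1052]
tool_rot: [0.654, 0.756, -0.0, -0.0]
ft_force: [-0.3, -0.1, -0.2]
grip_width: 0.0208
grasp_force: 0.0
```

Emit:
{"api": "apply_moves", "payload": {"commands": [[0,0,0.5,0],[0,0,0.3,0],[0,0,0,0],[0,0,0,0],[0,0,0,0]]}}

```text
clock: 20.12
eef_pos: [0.6127, -0.0154, 0.0887]
tool_rot: [0.655, 0.756, -0.0, -0.0]
ft_force: [0.3, 0.6, 0.3]
grip_width: 0.0204
grasp_force: 0.0
```

```bash
python3 - <<'E'
from h import *
c=bot.camera("top"); print(*reds(c))
o=bot.get_obs();print(o["eef_pos"],o["tool_rot"])
c=bot.camera("scene"); print(*reds(c))
E
```

```text
(np.int32(84), [423.2, 236.9], [0.488, -0.298]) (np.int32(87), [438.8, 251.5], [0.446, -0.342])
[ 0.61301942 -0.01536651  0.08898287] [ 6.54664122e-01  7.55919887e-01 -1.04632645e-04 -1.80246044e-05]
(np.int32(117), [300.9, 197.9], [0.625, -0.041])
```

Emit:
{"api": "apply_moves", "payload": {"commands": [[0.4,0.2,0,0],[0,0,0,0],[0,0,0.6,0],[0,0,0.6,0],[0,0,0.6,0]]}}

```text
clock: 20.63
eef_pos: [0.6166, -0.0057, 0.0531]
tool_rot: [0.654, 0.756, 0.0, 0.001]
ft_force: [-0.0, 0.5, 0.7]
grip_width: 0.0204
grasp_force: 0.0
```

Emit:
{"api": "apply_moves", "payload": {"commands": [[0,0,0.6,0],[0,0,0.5,0],[0,0,0.2,0],[0,0,0,0],[0,0,0,0]]}}

```text
clock: 21.05
eef_pos: [0.6161, -0.006, 0.0269]
tool_rot: [0.654, 0.756, -0.0, -0.0]
ft_force: [-0.6, -0.2, -0.4]
grip_width: 0.0204
grasp_force: 0.0
```

Emit:
{"api": "apply_moves", "payload": {"commands": [[-0.2,0,0,0],[-0.3,0,0,0],[-0.3,0,0,0],[-0.4,0,0,0],[-0.4,0,0,0]]}}

```text
clock: 21.47
eef_pos: [0.6209, -0.0387, 0.0273]
tool_rot: [0.654, 0.756, 0.0, 0.0]
ft_force: [-0.6, 0.6, 0.7]
grip_width: 0.0206
grasp_force: 0.2
```

```bash
python3 - <<'E'
from h import *
c=bot.camera("top"); print(*reds(c))
o=bot.get_obs();print(o["eef_pos"],o["tool_rot"])
c=bot.camera("scene"); print(*reds(c))
cv2.imwrite("pics/s5.png",cv2.resize(c["image"][60:240,160:460],None,fx=2.6,fy=2.6,interpolation=cv2.INTER_CUBIC))
E
```

```text
(np.int32(85), [423.1, 236.9], [0.488, -0.298]) (np.int32(88), [438.8, 251.5], [0.446, -0.342])
[ 0.62117335 -0.04041596  0.02727611] [ 6.54991027e-01  7.55636201e-01 -1.61748974e-04  8.12285428e-04]
(np.int32(16), [291.6, 198.1], [0.639, -0.058])
```

View pics/s5.png

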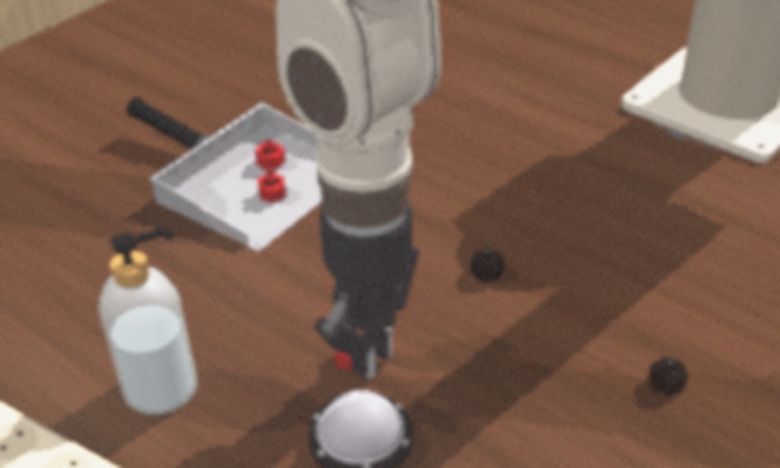

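The scene view shows the third red at (344,360), ahead of the fingers and clear of the dome. Two reds lie in the pan at (270,155) and (271,187).

Emit:
{"api": "apply_moves", "payload": {"commands": [[-0.4,0,0,0.058],[-0.4,0,0,0.058],[-0.4,0,0,0.058],[-0.4,0,0,0.058],[-0.4,0,0,0.058]]}}

```text
clock: 21.98
eef_pos: [0.6216, -0.0779, 0.0269]
tool_rot: [0.762, 0.648, 0.0, -0.0]
ft_force: [0.5, 0.2, -0.1]
grip_width: 0.0208
grasp_force: 0.1
```

Emit:
{"api": "apply_moves", "payload": {"commands": [[-0.4,0,0,0.058],[-0.4,0,0,0.058],[-0.4,0,0,0.058],[-0.4,0,0,0.058],[-0.4,0,0,0.058]]}}

```text
clock: 22.4
eef_pos: [0.6105, -0.1163, 0.0269]
tool_rot: [0.851, 0.525, 0.0, -0.0]
ft_force: [0.0, 0.2, 0.2]
grip_width: 0.0202
grasp_force: 0.1
```

```bash
python3 - <<'E'
from h import *
c=bot.camera("top"); print(*reds(c))
o=bot.get_obs();print(o["eef_pos"],o["tool_rot"])
c=bot.camera("scene"); print(*reds(c))
cv2.imwrite("pics/s6.png",cv2.resize(c["image"][60:240,160:460],None,fx=2.6,fy=2.6,interpolation=cv2.INTER_CUBIC))
E
```

```text
(np.int32(85), [423.1, 236.9], [0.488, -0.298]) (np.int32(87), [438.8, 251.5], [0.446, -0.342])
[ 0.60972768 -0.11772419  0.0268626 ] [ 8.52146714e-01  5.23302701e-01 -4.79946893e-04  1.74936158e-04]
(np.int32(47), [281.6, 175.4], [0.595, -0.131])
```

View pics/s6.png

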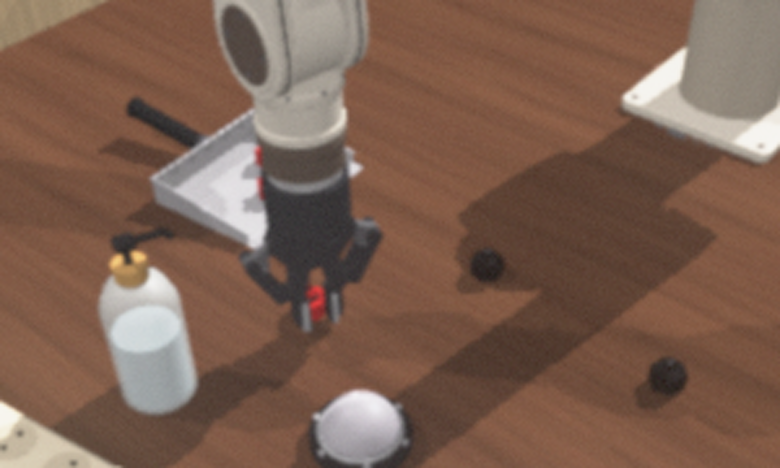

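The scene view shows the third red at (317,302), nested between the fingertips.

Emit:
{"api": "apply_moves", "payload": {"commands": [[-0.35,0,0,0.063],[-0.35,0,0,0.063],[-0.35,0,0,0.063],[-0.35,0,0,0.063],[-0.35,0,0,0.063]]}}

```text
clock: 22.92
eef_pos: [0.5912, -0.1445, 0.0269]
tool_rot: [0.925, 0.379, 0.0, -0.0]
ft_force: [-0.1, 0.3, 0.5]
grip_width: 0.0205
grasp_force: 0.1
```

Emit:
{"api": "apply_moves", "payload": {"commands": [[-0.45,0,0,0],[-0.45,0,0,0],[-0.45,0,0,0],[-0.45,0,0,0],[-0.45,0,0,0]]}}

```text
clock: 23.33
eef_pos: [0.5582, -0.1768, 0.0269]
tool_rot: [0.925, 0.38, -0.0, -0.0]
ft_force: [0.4, -0.1, 0.4]
grip_width: 0.021
grasp_force: 0.1
```

Emit:
{"api": "apply_moves", "payload": {"commands": [[-0.4,0,0,-0.07],[-0.4,0,0,-0.07],[-0.4,0,0,-0.07],[-0.4,0,0,-0.07],[-0.4,0,0,-0.07]]}}

```text
clock: 23.75
eef_pos: [0.5341, -0.2086, 0.0269]
tool_rot: [0.84, 0.543, -0.0, -0.0]
ft_force: [-0.3, -0.1, -0.3]
grip_width: 0.0206
grasp_force: 0.1
```

```bash
python3 - <<'E'
from h import *
c=bot.camera("top"); print(*reds(c))
o=bot.get_obs();print(o["eef_pos"],o["tool_rot"])
c=bot.camera("scene"); print(*reds(c))
cv2.imwrite("pics/s7.png",cv2.resize(c["image"][60:240,160:460],None,fx=2.6,fy=2.6,interpolation=cv2.INTER_CUBIC))
E
```

```text
[ 0.53341871 -0.2099504   0.02689198] [ 8.39398096e-01  5.43516710e-01 -6.45000637e-04  8.40193758e-05]
```

View pics/s7.png

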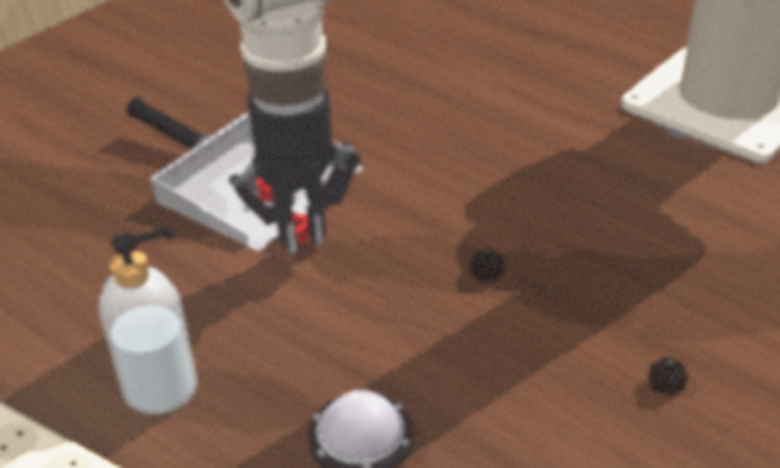

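The scene view shows the third red at (301,228) on the pan lip, nested between the fingers and inside the near wall.

Emit:
{"api": "apply_moves", "payload": {"commands": [[-0.4,0,0,-0.07],[-0.4,0,0,-0.07],[-0.4,0,0,-0.07],[-0.4,0.05,0,-0.07],[-0.4,0.05,0,-0.07]]}}

```text
clock: 24.27
eef_pos: [0.5257, -0.2466, 0.0269]
tool_rot: [0.727, 0.687, 0.0, -0.0]
ft_force: [0.0, -0.2, -0.9]
grip_width: 0.0205
grasp_force: 0.1
```

Emit:
{"api": "apply_moves", "payload": {"commands": [[-0.35,0.05,0,0],[-0.3,0.05,0,0],[-0.25,0,0,0],[-0.2,0,0,0],[-0.1,0,0,0]]}}

```text
clock: 24.68
eef_pos: [0.5266, -0.2712, 0.0269]
tool_rot: [0.728, 0.685, 0.0, 0.0]
ft_force: [0.1, 0.6, 0.5]
grip_width: 0.0204
grasp_force: 0.2
```

Emit:
{"api": "apply_moves", "payload": {"commands": [[0.3,0,0,0],[0.5,0,0,0],[0.5,0,-0.4,0],[0.2,0,-1,0],[0,0,-1,0]]}}

```text
clock: 25.1
eef_pos: [0.5273, -0.2377, 0.0748]
tool_rot: [0.727, 0.687, -0.0, -0.002]
ft_force: [-0.1, 0.2, 0.4]
grip_width: 0.0206
grasp_force: 0.0
```

Emit:
{"api": "apply_moves", "payload": {"commands": [[1,0,-1,0],[1,0,-1,0],[1,0,-0.5,0],[1,0,0,0],[1,0,0,0]]}}

```text
clock: 25.52
eef_pos: [0.5349, -0.1388, 0.1269]
tool_rot: [0.727, 0.686, 0.001, 0.001]
ft_force: [-0.0, -0.1, -0.4]
grip_width: 0.0203
grasp_force: 0.0
```

Emit:
{"api": "apply_moves", "payload": {"commands": [[1,0,0,0],[1,0,0,0],[1,0,0,0],[1,0,0,0],[1,0,0,0]]}}

```text
clock: 25.93
eef_pos: [0.5397, -0.0386, 0.1256]
tool_rot: [0.727, 0.686, 0.0, -0.0]
ft_force: [-0.2, 1.2, -0.3]
grip_width: 0.0205
grasp_force: 0.0
```

```bash
python3 - <<'E'
from h import *
c=bot.camera("top"); print(*reds(c))
o=bot.get_obs();print(o["eef_pos"])
cv2.imwrite("pics/z2.png",cv2.resize(c["image"][140:290,220:510],None,fx=2.7,fy=2.7,interpolation=cv2.INTER_CUBIC))
E
```

```text
(np.int32(88), [421.5, 224.6], [0.524, -0.294]) (np.int32(84), [423.2, 236.9], [0.488, -0.298]) (np.int32(88), [438.8, 251.5], [0.446, -0.342])
[ 0.53987276 -0.03528667  0.12556646]
```

View pics/z2.png

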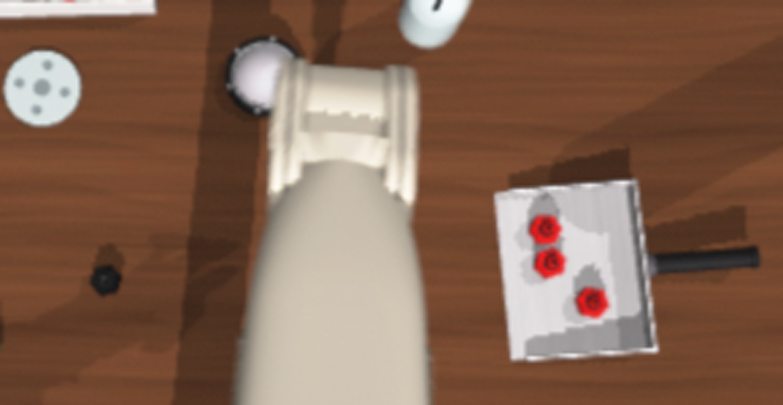

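The top view shows all three reds well inside the pan, at (545,229), (549,263) and (592,302). The dome, the disc and the plug in view haven't moved, so I'm handing in.

```bash
python3 -c "
from workcell import bot; print(bot.job_done())"
```

```text
the job is handed in; nothing more can be done
None
```

I swept all three red penetrators into the pan, about 25 mm or more past the required line, and handed the job in at about 26 s. I saw no sign that the plugs, dome, disc, screwdriver or bottle had moved, though not all of them were visible in the last picture, and the hand-in gave no verdict.

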